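# Ruler out of the half-opening drawer

## Task

The safety ruler is needed for cutting: pull the drawer of the white desktop unit out to its stop and take the ruler out of it. The drawer opens only part way and the ruler is longer than the opening, so raise its front end over the drawer front and draw it out on the slant, without forcing it and without throwing the other things out of the drawer or pushing about anything on the desk. Finish while still holding the ruler in the gripper, about level and a hand's breadth above the middle of the cutting mat, touching nothing else.

Things in the scene. Friction and masses are not known exactly. Their poses are not given: they have to be found in the camera images.
- unit: white A4 desktop drawer unit, fixed. Origin: centre of its underside; x runs from its front to its back, z up. 360 deep (x -180..180), 250 wide, 130 high; top panel 12 thick (underside at z 118), open front face at x -180. One plywood drawer. A loose book lies on the rear half of the top, its front edge 80 mm or more behind the front face.
- drawer: the unit's drawer; its origin and axes coincide with the unit's when shut and move towards the unit's -x as it is pulled out, by 200 at its stop; starts 20 to 90 out. About 2 N friction, stays where left. In its own frame: inside x -180..145, y -98..98, floor at z 22; side and back walls 8 thick up to z 100; white front panel x -195..-180, 246 wide, z 14..112.
- drawer_handle (a point): middle of the drawer's round steel bar handle: bar 10 in diameter, 120 long along the unit's y, its axis at z 88 and 42 in front of the drawer's front panel, on two 8 mm posts at y +-48; it moves with the drawer.
- ruler: aluminium safety ruler lying flat along the drawer, near its middle line: blade 300 (x) x 44 (y) x 4 thick, with a raised rib along the whole length in the middle of its upper side, 14 wide, 14 high (top 18 above the underside); grip the rib, fingertips over the blade. 0.10-0.18 kg. Origin: centre of its underside; z up; its -x end is towards the drawer front (x within 0.1 rad of the unit's x)
- ruler_front (a point): underside of the ruler's end towards the drawer front (150 from its origin, at -x)
- ruler_rear (a point): underside of the ruler's other end (150 from its origin, at +x)
- mat: dark green A4 cutting mat with a grid, fixed flat on the desk: 300 (x) x 220 (y) x 3 thick. Origin: its centre on the desk.
- eraser: white eraser 45 x 18 x 12 lying loose in the drawer beside the ruler. Origin: centre of its underside
- glue_stick: lying white glue stick with grey cap, 85 long, 22 in diameter, loose in the drawer on the other side of the ruler. Origin: under its middle
- book: thin blue book 150 x 200 x 18 on the rear half of the unit's top, loose. Origin: centre of its underside
- mug: white mug, 82 across, 92 high. Origin: centre of its underside
- bottle: clear water bottle with pale green cap, 68 across, 190 high. Origin: centre of its underside
- pen_cup: purple pen cup with pens, 76 across, 160 high with the pens. Origin: centre of its underside
- phone: white phone lying flat, 150 x 73 x 8. Origin: centre of its underside
- stapler: black stapler 130 x 34 x 55 high. Origin: centre of its underside
Not all that is in view belongs to the job. What is meant by the stapler is not green, and is the larger of those in its own colour.

How it is judged:
By the outcome, as a careful person would: the job done as asked, in the order asked, and still so for the second after the job is handed in, while the arm keeps its last pose, push and grip.
It also fails if it takes over 58 s, if anything falls off the work surface, if the arm or the gripper's body presses on something with over 40 N, if the wrist force passes 120 N, or if a joint passes its speed limit or range.

## Robot

A 6-joint arm with a two-finger parallel gripper is mounted at the origin on the work surface. World frame = base frame: x ahead of the robot, y to its left, z up, the work surface at z = 0. Lengths are in m, angles in rad, forces in N, time in s.
With the tool pointing down it reaches from about 0.3 to 0.775 m from the base axis. Payload 14.6 kg.
Tool frame: the origin (TCP) lies on the mounting face of the last link; the fingertips stand 199 mm ahead of it and the grasp point (between the pads) lies 180 mm ahead of it; z points along the fingers, y is the line along which they close (so a half turn about z gives the same grasp; the last joint's range is limited). The gripper opens to 94 mm and grips with 3 to 60 N. Pads are 16 mm wide; open, the fingers measure 119 mm over their backs; the gripper's body (75 mm by 177 mm) begins 78 mm behind the grasp point.
Start: joints at [-1.265, 0.3, 1.521, -0, 1.321, -0.067], TCP at [0.2, -0.512, 0.405] pointing down, gripper open.
Joint ranges: [-3.03, 3.03], [-0.79, 2.21], [0.23, 2.52], [-1.04, 4.18], [0, 3.07], [-2.55, 2.55]. Speed limits (rad/s): [2.22, 2.22, 2.57, 3.14, 3.14, 3.14].

## Interface

Orientations are given as [roll, pitch, yaw] about the fixed x, y, z axes, in that order (R = Rz(yaw) Ry(pitch) Rx(roll)).
In Python, from station import telemetry, cams, workorder, finder gives the robot as it stands.
- The arm moves only by the tool jog_arm, never from a script. Its argument "rows" is a list of rows, each an object with "gripper": the finger opening in m, from 0 to 0.094; "slide": the shift along the tool's x, y, z in m, a list of three; "spin": the turn about the tool's z in rad. In form: [{"gripper": gripper, "slide": [tx, ty, tz], "spin": spin}, ...]. A call has 1 to 8 rows; each row is the pose to reach, as a shift and turn from the pose commanded when the call began, along the tool's axes at that moment; what a row does not reach only later rows make up. A row lasts 1/10 s, in which the tool goes at most 50 mm and 8.59 degrees, less where a joint would pass 70% of its speed; a pose out of reach is approached as far as the arm can. A call with a gripper value outside its range is refused whole. The fingers move at their own pace and stop on an object; "squeeze" is the grip in N (left out, the last holds). Time passes only in rows, so rows that repeat a pose let the fingers close. It gives the time, the measured TCP pose, the force, the opening and the grip force at its end, in the units of the state.
- telemetry.get_obs(): the state, without advancing time (a new reading comes with each control period).
- cams.camera(name): name is "scene" or "top"; returns (picture, depth): 384x512x3 uint8, red, green, blue; 384x512 float32, m along the optical axis (not along the pixel's ray), 0 where there is no reading.
- cams.camera_info(name): a dict with "camera_matrix" (3x3 intrinsics, pixels), "k1" (the pictures are not rectified: a ray, as slopes to the right and down, at radius r is drawn at 1 + k1 r^2 times it, then the intrinsics apply), "R" (3x3) and "t" (3): a world point X has camera coordinates R X + t. Camera axes: x right, y down, z forward; pixel columns grow to the right and rows downward; lengths in m; the calibration is good to about 2 mm. A picture is of the moment at which its call begins. camera_info takes no time and is no camera call.
- workorder.hand_in(): hands the job in; it is judged then, once.
Trained networks look in the newest picture that a camera, given by its name, has taken for a name from the list of things; names that differ only in an ending like _2 or _b are one class to them, and where a whole thing is asked for, a point or a joint stands for the part that bears it (a point fixed in the world has none). Each returns a list of dicts, best first, with "confidence" (0 to 1); they miss things now and then, are a little off and sometimes report something else, mostly with a low value. They report only what shows in the picture. A call takes as long as a camera call. They do not tell look-alikes from the thing itself.
- finder.find_in(target, camera): "point" ([x, y, z] in m, in world coordinates, good to about 4 mm: the middle of the surface that is visible of it).
- finder.masks_of(target, camera): "region" (384x512 bool, what is visible of it).
The state is a dict: "time_s": time; "qpos": joint angles; "joint_vel": joint speeds; "tau": joint torques, N m; "ee_pos": TCP position; "eef_rot": TCP orientation; "force": force on the tool from outside, world axes, zero at the start; "moment": the same for the moment, N m; "grip_width": finger opening in m; "grip_force": force on a finger pad.
Only numpy, scipy, OpenCV 4.12 (cv2) and the standard library are available. Lean on these libraries where they do the work, as an engineer would, in place of code of your own. Each camera call takes 0.05 s, during which the arm holds its last target. There are 200 camera calls.

## Working session

There is one attempt and no reset: what is moved stays moved. The work goes in short steps, Python scripts to look and compute and a tool call to move; the robot and the scene stay as the last step left them, time stands still between calls to the robot, and variables do not carry over. Pictures are saved under pics/ and viewed, at most 10 in all, crops included, and the job is handed in when it is done.

Besides the shell and the picture viewer there is one more tool, called as a command line: name --argument value ..., lists and objects as JSON in quotes. jog_arm: Moves the arm, as the interface text tells. Its arguments: {"type":"object","properties":{"rows":{"type":"array","items":{"type":"object","properties":{"gripper":{"type":"number"},"slide":{"type":"array","items":{"type":"number"}},"spin":{"type":"number"}}}},"squeeze":{"type":"number"}},"required":["rows"]}

```bash
mkdir -p pics; cat > h.py <<'E'
import numpy as np, cv2
from station import telemetry, cams, workorder, finder
def pts(name,depth):
    i=cams.camera_info(name);K=np.array(i["camera_matrix"]);k1=i["k1"]
    v,u=np.mgrid[0:384,0:512]
    uv=np.stack([u.ravel(),v.ravel()],-1).astype(float)[:,None]
    p=cv2.undistortPoints(uv,K,np.array([k1,0,0,0.]))[:,0]
    z=depth.ravel()
    c=np.stack([p[:,0]*z,p[:,1]*z,z],-1)
    w=(c-np.array(i["t"]))@np.array(i["R"])
    w[z==0]=np.nan
    return w.reshape(384,512,3)
E
python3 - <<'E'
from h import *
for n in("top","scene"):
    p,d=cams.camera(n); cv2.imwrite(f"pics/{n}0.png",cv2.resize(p[:,:,::-1],(768,576)))
    w=pts(n,d); np.save(n+"0.npy",w)
    for t in["unit","drawer","drawer_handle","ruler","ruler_front","ruler_rear","mat","eraser","glue_stick","book"]:
        print(n,t,[(np.round(r["point"],3).tolist(),round(r["confidence"],2)) for r in finder.find_in(t,n)[:2]])
print(telemetry.get_obs())
E
```

```text
top unit [([0.548, 0.151, 0.125], 0.87)]
top drawer [([0.53, 0.004, 0.09], 0.55)]
top drawer_handle [([0.534, -0.0, 0.089], 0.81), ([0.524, 0.034, 0.024], 0.35)]
top ruler [([0.524, 0.034, 0.024], 0.43)]
top ruler_front []
top ruler_rear [([0.759, 0.126, 0.125], 0.28)]
top mat [([0.438, -0.37, 0.001], 0.69), ([0.734, -0.278, 0.037], 0.54)]
top eraser []
top glue_stick []
top book [([0.541, 0.267, 0.148], 0.83)]
scene unit [([0.586, 0.184, 0.127], 0.72), ([0.275, 0.313, 0.007], 0.68)]
scene drawer [([0.538, 0.004, 0.098], 0.83), ([0.52, -0.58, 0.044], 0.39)]
scene drawer_handle [([0.536, 0.002, 0.101], 0.65)]
scene ruler []
scene ruler_front []
scene ruler_rear []
scene mat [([0.451, -0.364, 0.004], 0.64)]
scene eraser []
scene glue_stick []
scene book [([0.547, 0.275, 0.15], 0.64), ([0.274, 0.314, 0.011], 0.23)]
{'time_s': 1.1, 'qpos': array([-1.26460826e+00,  2.99887954e-01,  1.52100846e+00,  3.99365170e-05,
        1.32069124e+00, -6.65879726e-02]), 'joint_vel': array([-0.00045807, -0.00035692,  0.00113585, -0.00120548,  0.00156601,
       -0.001752  ]), 'tau': array([-6.75641913e-04, -5.31664860e+01, -3.52915978e+01,  7.07664806e-02,
        2.13598990e-02, -7.01932635e-06]), 'ee_pos': array([ 0.20031372, -0.51221251,  0.40464861]), 'eef_rot': array([ 3.14158510e+00, -3.82761232e-05,  3.72766158e-01]), 'force': array([ 1.29479633,  1.18661906, -0.3464201 ]), 'moment': array([0.00171356, 0.05134704, 0.06260701]), 'grip_force': 0.0, 'grip_width': 0.09405430653503574}
```

View pics/top0.png

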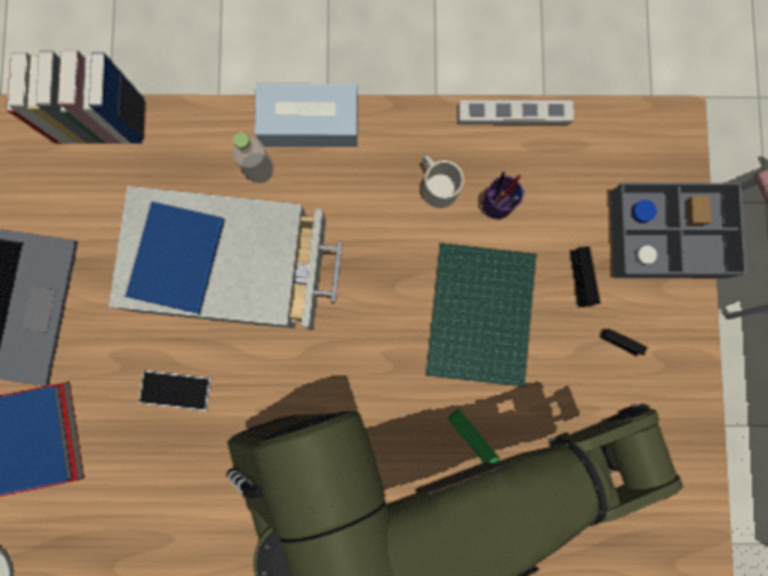

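View pics/scene0.png

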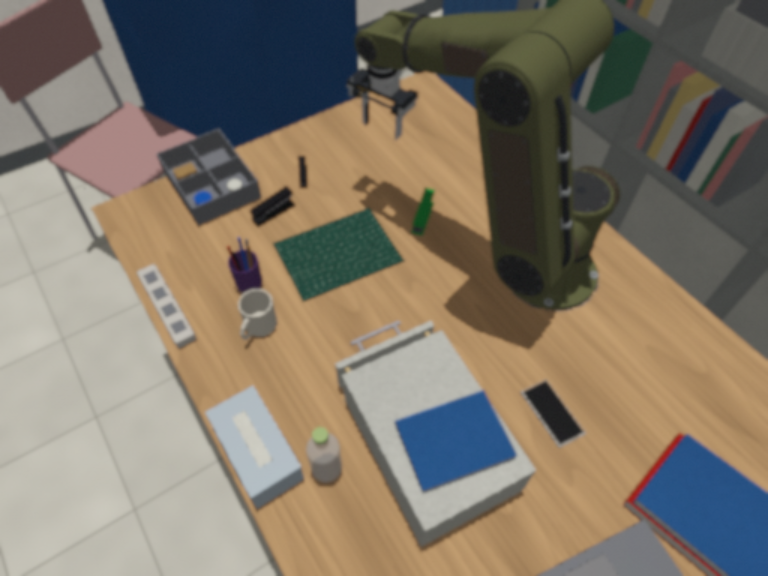

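```bash
python3 - <<'E'
from h import *
w=np.load("top0.npy"); m=(abs(w[...,2]-.130)<.006)&(w[...,1]<.5)&(w[...,1]>-.05)
q=w[m]; print("unittop",cv2.minAreaRect(q[:,:2].astype(np.float32)),q.min(0),q.max(0),len(q))
for nm,lo,hi in(("handle/front",.075,.118),("mat",-.002,.006)):
    for f in("top","scene"):
        w=np.load(f+"0.npy")
        m=(w[...,2]>lo)&(w[...,2]<hi)
        if nm!="mat": m&=(w[...,1]>-.1)&(w[...,1]<.18)&(w[...,0]>.35)&(w[...,0]<.75)
        else: continue
        q=w[m]; print(nm,f,len(q),q.min(0),q.max(0))
        for y in np.arange(-.04,.12,.008):
            s=q[(q[:,1]>=y)&(q[:,1]<y+.008)]
            if len(s): print(round(y,3),len(s),s[:,0].min().round(3),s[:,0].max().round(3),s[:,2].max().round(3))
p=cv2.resize(cv2.imread("pics/top0.png"),(512,384)); w=np.load("top0.npy")
hsv=cv2.cvtColor(p,cv2.COLOR_BGR2HSV)
for r in finder.masks_of("mat","top")[:3]:
    q=w[r["region"]];q=q[~np.isnan(q[:,0])]; print(r["confidence"],cv2.minAreaRect(q[:,:2].astype(np.float32)),np.median(q[:,2]))
E
```

```text
unittop ((0.6768385171890259, 0.26471972465515137), (0.49574047327041626, 0.49132442474365234), 83.91912841796875) [0.40738167 0.01882083 0.12400001] [0.93827559 0.49755502 0.13598905] 6330
handle/front top 866 [ 0.4053365  -0.06273934  0.07516476] [0.74959488 0.17888833 0.11788697]
-0.04 12 0.472 0.574 0.096
-0.032 14 0.472 0.574 0.096
-0.024 65 0.475 0.649 0.116
-0.016 126 0.475 0.649 0.117
-0.008 148 0.433 0.645 0.118
0.0 128 0.405 0.633 0.118
0.008 66 0.405 0.633 0.116
0.016 29 0.409 0.655 0.114
0.024 10 0.425 0.644 0.106
0.032 6 0.425 0.431 0.103
0.04 14 0.407 0.445 0.117
0.048 2 0.407 0.408 0.089
0.056 1 0.408 0.408 0.115
0.064 2 0.409 0.41 0.109
0.072 2 0.41 0.41 0.087
0.08 1 0.411 0.411 0.081
0.088 2 0.411 0.412 0.116
0.096 3 0.412 0.749 0.102
0.104 19 0.413 0.75 0.118
0.112 13 0.738 0.742 0.115
handle/front scene 856 [ 0.40785398 -0.05939273  0.07503494] [0.74998663 0.17988455 0.11797526]
-0.04 11 0.471 0.576 0.094
-0.032 9 0.476 0.577 0.093
-0.024 24 0.476 0.651 0.115
-0.016 64 0.525 0.651 0.117
-0.008 176 0.451 0.651 0.118
0.0 183 0.41 0.635 0.117
0.008 132 0.408 0.516 0.117
0.016 32 0.408 0.657 0.118
0.024 9 0.426 0.658 0.115
0.032 5 0.658 0.659 0.116
0.04 5 0.658 0.66 0.11
0.048 6 0.659 0.661 0.117
0.056 4 0.66 0.662 0.113
0.064 6 0.661 0.662 0.117
0.072 7 0.662 0.662 0.116
0.08 4 0.662 0.664 0.115
0.088 7 0.663 0.664 0.114
0.096 5 0.664 0.666 0.109
0.104 7 0.665 0.667 0.117
0.112 5 0.666 0.667 0.116
0.72 ((0.43922847509384155, -0.36833006143569946), (0.22349193692207336, 0.3065447211265564), 83.58773040771484) 0.0030488093460309205
0.57 ((0.7044236063957214, -0.4127427637577057), (0.07342121750116348, 0.11009830236434937), 76.38115692138672) 0.06549618822333597
```

The top view shows the drawer unit at about (210,258), with its handle at about (337,271) pointing towards world -y. The mat is at (482,312), and the stapler lies to its right at (585,275). The scene view agrees, and the space in front of the drawer is clear. Next I'll fit the unit and handle.

```bash
python3 - <<'E'
from h import *
w=np.load("top0.npy")
m=(w[...,2]>.122)&(w[...,2]<.16)&(w[...,1]<.42)&(w[...,1]>-.03)&(w[...,0]>.38)&(w[...,0]<.72)
n,l,s,c=cv2.connectedComponentsWithStats(m.astype(np.uint8)); k=1+np.argmax(s[1:,4])
q=w[l==k]; r=cv2.minAreaRect(q[:,:2].astype(np.float32)); print("unit",r,s[k])
b=cv2.boxPoints(r); print(b)
for f in("top","scene"):
    w=np.load(f+"0.npy").reshape(-1,3)
    a=w[(w[:,2]>.07)&(w[:,2]<.1)&(w[:,1]<-.02)&(w[:,1]>-.12)&(w[:,0]>.42)&(w[:,0]<.64)]
    bar=a[a[:,1]<np.percentile(a[:,1],40)+.012]
    print(f,len(a),"bar",np.round(np.c_[a[np.argsort(a[:,0])]][::max(1,len(a)//25)],3).tolist())
    a=w[(w[:,2]>.106)&(w[:,2]<.118)&(w[:,1]<.03)&(w[:,1]>-.05)&(w[:,0]>.38)&(w[:,0]<.68)]
    print("panel",cv2.minAreaRect(a[:,:2].astype(np.float32)),len(a))
E
```

```text
unit ((0.5502850413322449, 0.21177566051483154), (0.36367368698120117, 0.2509844899177551), 83.88874053955078) [  73  124  129   93 9587]
[[0.40614772 0.04433203]
 [0.65570587 0.01761234]
 [0.69442236 0.3792193 ]
 [0.4448642  0.40593898]]
top 178 bar [[0.459, -0.048, 0.093], [0.466, -0.045, 0.091], [0.472, -0.048, 0.097], [0.473, -0.026, 0.089], [0.475, -0.032, 0.092], [0.478, -0.051, 0.094], [0.481, -0.048, 0.094], [0.488, -0.051, 0.093], [0.494, -0.054, 0.09], [0.5, -0.051, 0.094], [0.51, -0.048, 0.094], [0.516, -0.051, 0.092], [0.523, -0.057, 0.089], [0.529, -0.057, 0.092], [0.535, -0.051, 0.092], [0.544, -0.054, 0.096], [0.551, -0.057, 0.093], [0.557, -0.054, 0.092], [0.563, -0.057, 0.094], [0.567, -0.038, 0.09], [0.57, -0.044, 0.095], [0.571, -0.025, 0.09], [0.574, -0.047, 0.091], [0.574, -0.05, 0.088], [0.58, -0.06, 0.091], [0.633, -0.021, 0.085]]
panel ((0.5287129282951355, 0.010824605822563171), (0.042803987860679626, 0.24577538669109344), 84.08444213867188) 399
scene 126 bar [[0.461, -0.047, 0.088], [0.468, -0.043, 0.093], [0.475, -0.046, 0.095], [0.478, -0.048, 0.094], [0.478, -0.022, 0.091], [0.481, -0.031, 0.087], [0.486, -0.042, 0.091], [0.493, -0.045, 0.093], [0.501, -0.044, 0.094], [0.505, -0.045, 0.09], [0.513, -0.053, 0.093], [0.517, -0.052, 0.091], [0.524, -0.048, 0.09], [0.531, -0.05, 0.092], [0.537, -0.048, 0.088], [0.544, -0.056, 0.09], [0.549, -0.049, 0.091], [0.556, -0.051, 0.088], [0.563, -0.053, 0.091], [0.569, -0.049, 0.089], [0.572, -0.038, 0.094], [0.573, -0.055, 0.091], [0.575, -0.046, 0.093], [0.577, -0.055, 0.094], [0.582, -0.055, 0.093], [0.588, -0.058, 0.094]]
panel ((0.5331177711486816, -0.0015734229236841202), (0.24899858236312866, 0.04581424221396446), 1.2996940612792969) 327
```

```bash
cat >> h.py <<'E'
C=np.array([.5503,.2118]);YAW=1.4641
UX=np.array([np.cos(YAW),np.sin(YAW)]);UY=np.array([-UX[1],UX[0]])
def U(x,y=0): return C+x*UX+y*UY
def to(xy,zg,yaw=YAW):
    o=telemetry.get_obs();p=o["ee_pos"];a=o["eef_rot"][2];c,s=np.cos(a),np.sin(a)
    d=np.array([*xy,zg+.18])-p
    print("slide",np.round([c*d[0]+s*d[1],s*d[0]-c*d[1],-d[2]],4),"spin",round(a-yaw,4),"t",o["time_s"])
E
python3 -c "
from h import *
to(U(-.2405),.225)"
```

```text
slide [ 4.787e-01 -3.334e-01 -4.000e-04] spin -1.0913 t 1.15
```

jog_arm --rows '[{"gripper":0,"slide":[0.479,-0.3335,0],"spin":-1.091},{"gripper":0,"slide":[0.479,-0.3335,0],"spin":-1.091},{"gripper":0,"slide":[0.479,-0.3335,0],"spin":-1.091},{"gripper":0,"slide":[0.479,-0.3335,0],"spin":-1.091},{"gripper":0,"slide":[0.479,-0.3335,0],"spin":-1.091},{"gripper":0,"slide":[0.479,-0.3335,0],"spin":-1.091},{"gripper":0,"slide":[0.479,-0.3335,0],"spin":-1.091},{"gripper":0,"slide":[0.479,-0.3335,0],"spin":-1.091}]'

```text
time_s: 1.95
ee_pos: [0.4234, -0.1778, 0.405]
eef_rot: [3.141, 0.0, 1.469]
force: [0.5, -0.9, -0.1]
grip_width: 0.0333
grip_force: 0.0
```

```bash
python3 -c "
from h import *
to(U(-.2405),.225);print(telemetry.get_obs())"
```

```text
slide [ 0.16    0.0855 -0.    ] spin 0.0053 t 1.95
{'time_s': 1.95, 'qpos': array([-4.77391827e-01,  9.58723436e-02,  1.76467661e+00, -2.60632787e-05,
        1.28030207e+00, -3.75940373e-01]), 'joint_vel': array([ 1.09734127,  0.16886901, -0.1824842 ,  0.00182348,  0.0119857 ,
        0.78268327]), 'tau': array([ -8.15051436, -43.82845759, -32.13118672,   0.09259649,
         0.20042392,  -3.26095931]), 'ee_pos': array([ 0.4234494 , -0.17784538,  0.40496439]), 'eef_rot': array([3.14091199e+00, 2.95519891e-04, 1.46935223e+00]), 'force': array([ 0.5145914 , -0.88753764, -0.11203487]), 'moment': array([-0.07098082, -0.12245162, -0.00499148]), 'grip_force': 0.0, 'grip_width': 0.033344482877365744}
```

jog_arm --rows '[{"gripper":0,"slide":[0.158,0.085,0],"spin":0.005},{"gripper":0,"slide":[0.158,0.085,0],"spin":0.005},{"gripper":0,"slide":[0.158,0.085,0],"spin":0.005},{"gripper":0,"slide":[0.158,0.085,0],"spin":0.005},{"gripper":0,"slide":[0.158,0.085,0],"spin":0.005},{"gripper":0,"slide":[0.158,0.085,0],"spin":0.005}]'

```text
time_s: 2.55
ee_pos: [0.5242, -0.0315, 0.4044]
eef_rot: [-3.141, 0.0, 1.46]
force: [0.1, -0.9, -0.5]
grip_width: 0.0005
grip_force: 0.0
```

```bash
python3 -c "
from h import *
to(U(-.2405),.085);print(telemetry.get_obs()['eef_rot'])"
```

```text
slide [0.0042 0.     0.1394] spin -0.0041 t 2.55
[-3.14109054e+00  1.56084671e-04  1.45998655e+00]
```

Position is good. I'll lower behind the bar.

jog_arm --rows '[{"gripper":0,"slide":[0.003,0,0.05],"spin":-0.004},{"gripper":0,"slide":[0.003,0,0.08],"spin":-0.004},{"gripper":0,"slide":[0.003,0,0.105],"spin":-0.004},{"gripper":0,"slide":[0.003,0,0.125],"spin":-0.004},{"gripper":0,"slide":[0.003,0,0.138],"spin":-0.004},{"gripper":0,"slide":[0.003,0,0.138],"spin":-0.004}]'

```text
time_s: 3.15
ee_pos: [0.524, -0.0296, 0.2655]
eef_rot: [-3.139, 0.0, 1.462]
force: [-0.4, -0.1, -0.1]
grip_width: 0.0005
grip_force: 0.0
```

jog_arm --rows '[{"gripper":0,"slide":[-0.006,0,0],"spin":0},{"gripper":0,"slide":[-0.014,0,0],"spin":0},{"gripper":0,"slide":[-0.024,0,0],"spin":0},{"gripper":0,"slide":[-0.036,0,0],"spin":0},{"gripper":0,"slide":[-0.048,0,0],"spin":0},{"gripper":0,"slide":[-0.06,0,0],"spin":0},{"gripper":0,"slide":[-0.072,0,0],"spin":0},{"gripper":0,"slide":[-0.084,0,0],"spin":0}]'

```text
time_s: 3.95
ee_pos: [0.5154, -0.1134, 0.2667]
eef_rot: [3.141, 0.0, 1.463]
force: [0.7, 2.6, 1.9]
grip_width: 0.0002
grip_force: 1.5
```

jog_arm --rows '[{"gripper":0,"slide":[-0.012,0,0],"spin":0},{"gripper":0,"slide":[-0.024,0,0],"spin":0},{"gripper":0,"slide":[-0.036,0,0],"spin":0},{"gripper":0,"slide":[-0.048,0,0],"spin":0},{"gripper":0,"slide":[-0.058,0,0],"spin":0},{"gripper":0,"slide":[-0.067,0,0],"spin":0},{"gripper":0,"slide":[-0.075,0,0],"spin":0},{"gripper":0,"slide":[-0.08,0,0],"spin":0}]'

```text
time_s: 4.75
ee_pos: [0.5067, -0.1925, 0.2665]
eef_rot: [-3.141, 0.0, 1.463]
force: [0.5, 2.0, 0.8]
grip_width: 0.0004
grip_force: 1.2
```

jog_arm --rows '[{"gripper":0,"slide":[-0.003,0,0],"spin":0},{"gripper":0,"slide":[-0.006,0,0],"spin":0},{"gripper":0,"slide":[-0.008,0,0],"spin":0},{"gripper":0,"slide":[-0.01,0,0],"spin":0},{"gripper":0,"slide":[-0.012,0,0],"spin":0}]'

```text
time_s: 5.25
ee_pos: [0.5055, -0.2038, 0.2666]
eef_rot: [-3.141, -0.0, 1.463]
force: [-0.1, 2.5, -0.8]
grip_width: 0.0006
grip_force: 1.1
```

jog_arm --rows '[{"gripper":0,"slide":[-0.002,0,0],"spin":0},{"gripper":0,"slide":[-0.004,0,0],"spin":0},{"gripper":0,"slide":[-0.006,0,0],"spin":0},{"gripper":0,"slide":[-0.006,0,0],"spin":0}]'

```text
time_s: 5.65
ee_pos: [0.5051, -0.2083, 0.2666]
eef_rot: [-3.141, -0.004, 1.463]
force: [2.5, 21.0, 3.4]
grip_width: 0.0005
grip_force: 10.5
```

jog_arm --rows '[{"gripper":0,"slide":[0.008,0,0],"spin":0},{"gripper":0,"slide":[0.012,0,0],"spin":0},{"gripper":0,"slide":[0.012,0,-0.03],"spin":0},{"gripper":0,"slide":[0.012,0,-0.08],"spin":0},{"gripper":0.03,"slide":[-0.03,0,-0.1],"spin":0},{"gripper":0.03,"slide":[-0.08,0,-0.1],"spin":0},{"gripper":0.03,"slide":[-0.13,0,-0.1],"spin":0},{"gripper":0.03,"slide":[-0.18,0,-0.1],"spin":0}]'

```text
time_s: 6.45
ee_pos: [0.4848, -0.3906, 0.367]
eef_rot: [3.141, 0.001, 1.463]
force: [-0.4, 0.4, -0.7]
grip_width: 0.0286
grip_force: 0.0
```

```bash
python3 - <<'E'
from h import *
for n in("top","scene"):
    p,d=cams.camera(n)
    w=pts(n,d); np.save(n+"1.npy",w); cv2.imwrite(f"pics/{n}1f.png",p[:,:,::-1])
    for t in["ruler","ruler_front","eraser","glue_stick","drawer_handle"]:
        print(n,t,[(np.round(r["point"],3).tolist(),round(r["confidence"],2)) for r in finder.find_in(t,n)[:2]])
    # project drawer opening
    m=(w[...,1]>-.26)&(w[...,1]<.06)&(w[...,0]>.36)&(w[...,0]<.68)&(w[...,2]>.015)&(w[...,2]<.2)
    v,u=np.where(m); a,b,c,e=max(0,v.min()-3),v.max()+3,max(0,u.min()-3),u.max()+3
    print(a,b,c,e)
    cv2.imwrite(f"pics/{n}1.png",cv2.resize(p[a:b,c:e,::-1],None,fx=4,fy=4,interpolation=cv2.INTER_CUBIC))
E
```

```text
top ruler [([0.515, -0.051, 0.024], 0.75)]
top ruler_front [([0.514, -0.053, 0.026], 0.76)]
top eraser [([0.612, 0.014, 0.037], 0.54)]
top glue_stick [([0.45, -0.013, 0.045], 0.49)]
top drawer_handle [([0.547, -0.092, 0.024], 0.8)]
132 227 184 285
scene ruler [([0.52, -0.081, 0.028], 0.81), ([0.689, -0.395, 0.072], 0.66)]
scene ruler_front [([0.52, -0.08, 0.025], 0.96)]
scene eraser [([0.545, 0.277, 0.149], 0.43)]
scene glue_stick [([0.444, -0.026, 0.043], 0.37)]
scene drawer_handle [([0.513, -0.133, 0.045], 0.83)]
176 275 200 298
```

View pics/top1.png

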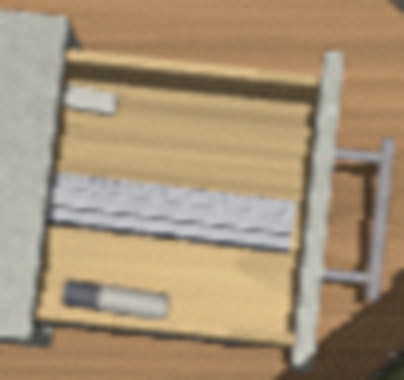

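```bash
python3 - <<'E'
from h import *
for n in("top","scene"):
    w=np.load(n+"1.npy").reshape(-1,3); w=w[~np.isnan(w[:,0])]
    x=(w[:,:2]-C)@UX; y=(w[:,:2]-C)@UY
    # map of heights in unit frame
    print(n)
    for xx in np.arange(-.45,-.17,.01):
        row=[]
        for yy in np.arange(-.1,.1,.008):
            s=w[(abs(x-xx)<.005)&(abs(y-yy)<.004),2]
            row.append("%3d"%(1000*np.median(s)) if len(s) else "  .")
        print(round(xx*1000),*row)
E
```

```text
top
-450   0   0   2  -1  -1  -1   0   2   0  -3   0   0  -1  -1   0   1   1  -1   0   1  -1   1   0   0   1
-440  -1   0   0   2   3  91  90  91  89  93  92  90  91  90  90  89  92  91  90  90  48  -1   0   0  -1
-430   1   0  -1   0   0  -1   2  44   1   2  -1   3   0   0  -1   0   0  45   0  45   1  -1   0  -1   3
-420   0   0   0  -3   4  -3   1   1   2  -1  -2   0   0   0   1   0   0   0   1   2   2   0   0  -2   1
-410   0   0   2   0   0   1   2  46   0   0  -1   0   0   0   0   3   0   .  90   1   0   0   1   1   0
-400  -1   0   0   0  51  55   1  86   3  -1   0  -3   0  -1   0   2   1   1  88  44   1  -3   1  -1   0
-390 111 110 111 111 111 114 112 112 112 111 114 112 110 110 110 112 111 112 110 111 110 113 113 112 112
-380  81  57  21 110  22  25 106  28  23  49  66  27  24  27 109  24  47  24  66  28  24  65  64  24 110
-370  70  20  19  21  20  20  21  19  21  22  21  23  22  38  25  24  23  21  23  22  20  25  23  23  21
-360  70  19  20  22  22  22  23  21  22  22  22  26  26  39  33  26  25  22  24  21  22  20  24  21  21
-350  69  23  23  21  22  23  21  20  22  21  
[... 4299 characters left out ...]
23  22  20  24  27  38  41  35  24  24  29  22  22  24  38  40  40  38
-220 101   .   .   .   .   .   .   .   .   .   .   .  40  41   .   .   .   .   .   .   .   .   .  40  84
-210 100   .   .   .   .   .   .   .   .   .   .   .   .   .   .   .   .   .   .   .   .   .   .   .  79
-200 100   .   .   .   .   .   .   .   .   .   .   .   .   .   .   .   .   .   .   .   .   .   .   .   .
-190 104   .   .   .   .   .   .   .   .   .   .   .   .   .   .   .   .   .   .   .   .   .   .   .   .
-180 129 128 130 130 127 130 133 129 128 126 128 131 129 128 130 129 128 129 129 132 129 130 132 126 128
-170 128 129 130 130 128 130 131 129 131 131 131 130 131 129 130 129 130 129 129 129 129 130 129 129 128
```

The crop shows the drawer open with the ruler in the middle: its front end is near crop (293,222), the eraser is at (92,100) and the glue stick at (115,300). Both are well clear of the fingers.

```bash
python3 - <<'E'
from h import *
for n in("top","scene"):
    w=np.load(n+"1.npy").reshape(-1,3); w=w[~np.isnan(w[:,0])]
    x=(w[:,:2]-C)@UX; y=(w[:,:2]-C)@UY; z=w[:,2]
    i=(x>-.376)&(x<-.23)&(abs(y-.005)<.03)&(z>.036)&(z<.046)
    print(n,np.polyfit(x[i]+.3,y[i],1),x[i].min(),i.sum())
    i=(x>-.376)&(x<-.23)&(abs(y-.005)<.05)&(z>.0245)&(z<.03)
    print(np.polyfit(x[i]+.3,y[i],1),np.percentile(x[i],[0,1,5]))
to(U(-.305,.005),.135)
E
```

```text
top [-0.01708924  0.00570494] -0.3695959997365862 179
[-0.03614348  0.00647663] [-0.37543365 -0.3742849  -0.36686591]
scene [-0.02189752  0.00310713] -0.36913234144442514 116
[-0.03051059  0.00336743] [-0.37379401 -0.36942802 -0.36304764]
slide [ 0.2983 -0.0048  0.0519] spin -0.0003 t 7.05
```

jog_arm --rows '[{"gripper":0.032,"slide":[0.05,-0.0025,0],"spin":0.025},{"gripper":0.032,"slide":[0.1,-0.0048,0],"spin":0.025},{"gripper":0.032,"slide":[0.15,-0.0048,0],"spin":0.025},{"gripper":0.032,"slide":[0.2,-0.0048,0],"spin":0.025},{"gripper":0.032,"slide":[0.25,-0.0048,0],"spin":0.025},{"gripper":0.032,"slide":[0.285,-0.0048,0.01],"spin":0.025},{"gripper":0.032,"slide":[0.298,-0.0048,0.03],"spin":0.025},{"gripper":0.032,"slide":[0.298,-0.0048,0.05],"spin":0.025}]'

```text
time_s: 7.85
ee_pos: [0.5129, -0.0897, 0.3166]
eef_rot: [3.14, 0.0, 1.441]
force: [0.4, -0.2, -0.3]
grip_width: 0.0322
grip_force: 0.0
```

```bash
python3 -c "
from h import *
to(U(-.305,.0048),.049,1.439);print(telemetry.get_obs()['eef_rot'])"
```

```text
slide [-0.0013  0.0003  0.0876] spin 0.0018 t 7.85
[3.14031687e+00 2.29932401e-05 1.44084394e+00]
```

jog_arm --rows '[{"gripper":0.032,"slide":[-0.001,0,0.03],"spin":0.001},{"gripper":0.032,"slide":[-0.001,0,0.055],"spin":0.001},{"gripper":0.032,"slide":[-0.001,0,0.072],"spin":0.001},{"gripper":0.032,"slide":[-0.001,0,0.081],"spin":0.001},{"gripper":0.032,"slide":[-0.001,0,0.085],"spin":0.001},{"gripper":0.032,"slide":[-0.001,0,0.085],"spin":0.001}]'

```text
time_s: 8.45
ee_pos: [0.5128, -0.0928, 0.2319]
eef_rot: [3.141, 0.0, 1.437]
force: [0.2, -0.5, 0.1]
grip_width: 0.0324
grip_force: 0.0
```

jog_arm --rows '[{"gripper":0.032,"slide":[0,0,0.003],"spin":0},{"gripper":0.005,"slide":[0,0,0.003],"spin":0},{"gripper":0.005,"slide":[0,0,0.003],"spin":0},{"gripper":0.005,"slide":[0,0,0.003],"spin":0},{"gripper":0.005,"slide":[0,0,0.003],"spin":0},{"gripper":0.005,"slide":[0,0,0.003],"spin":0}]' --squeeze 5

```text
time_s: 9.05
ee_pos: [0.5128, -0.0929, 0.229]
eef_rot: [3.141, 0.0, 1.437]
force: [-1.1, -0.1, 4.4]
grip_width: 0.0142
grip_force: 5.0
```

jog_arm --rows '[{"gripper":0.005,"slide":[0,0,-0.005],"spin":0},{"gripper":0.005,"slide":[0.001,0,-0.014],"spin":0},{"gripper":0.005,"slide":[0.002,0,-0.023],"spin":0},{"gripper":0.005,"slide":[0.003,0,-0.032],"spin":0},{"gripper":0.005,"slide":[0.004,0,-0.041],"spin":0},{"gripper":0.005,"slide":[0.005,0,-0.05],"spin":0}]'

```text
time_s: 9.65
ee_pos: [0.5134, -0.0878, 0.2796]
eef_rot: [3.141, 0.0, 1.437]
force: [-0.5, 0.8, -0.4]
grip_width: 0.0144
grip_force: 5.0
```

```bash
cat > look.py <<'E'
from h import *
import sys
for n in("top","scene"):
    p,d=cams.camera(n);w=pts(n,d)
    cv2.imwrite(f"pics/{sys.argv[1]}_{n}.png",p[:,:,::-1])
    for t in sys.argv[2:]:
      for r in finder.masks_of(t,n)[:2]:
        q=w[r["region"]];q=q[~np.isnan(q[:,0])]
        if len(q)<5: continue
        x=(q[:,:2]-C)@UX;y=(q[:,:2]-C)@UY
        print(n,t,round(r["confidence"],2),len(q))
        e=np.linspace(x.min(),x.max(),9)
        for a,b in zip(e,e[1:]):
            s=(x>=a)&(x<=b)
            if s.sum(): print("  x",np.round((a+b)/2,3),"y",np.round(np.median(y[s]),3),"z10/50/90",np.round(np.percentile(q[s,2],[10,50,90]),3))
o=telemetry.get_obs();print("grasp unit",((o["ee_pos"][:2]-C)@np.c_[UX,UY]).round(4),(o["ee_pos"][2]-.18).round(4),o["force"].round(1),o["grip_width"],o["time_s"])
E
python3 look.py L1 ruler
```

```text
scene ruler 0.54 345
  x -0.347 y -0.01 z10/50/90 [0.082 0.083 0.087]
  x -0.329 y -0.014 z10/50/90 [0.079 0.083 0.087]
  x -0.311 y 0.003 z10/50/90 [0.073 0.09  0.095]
  x -0.293 y -0.001 z10/50/90 [0.071 0.079 0.092]
  x -0.275 y -0.0 z10/50/90 [0.066 0.073 0.085]
  x -0.257 y -0.001 z10/50/90 [0.063 0.069 0.082]
  x -0.239 y -0.003 z10/50/90 [0.059 0.065 0.079]
  x -0.221 y -0.003 z10/50/90 [0.057 0.067 0.075]
grasp unit [-0.3019  0.0048] 0.0988 [ 0.4 -0.6 -0.4] 0.013957977994977434 9.85
```

jog_arm --rows '[{"gripper":0.005,"slide":[0.001,0,-0.009],"spin":0},{"gripper":0.005,"slide":[0.002,0,-0.018],"spin":0},{"gripper":0.005,"slide":[0.003,0,-0.027],"spin":0},{"gripper":0.005,"slide":[0.004,0,-0.035],"spin":0},{"gripper":0.005,"slide":[0.004,0,-0.035],"spin":0}]'

```text
time_s: 10.35
ee_pos: [0.5141, -0.0839, 0.315]
eef_rot: [3.14, 0.0, 1.437]
force: [-0.1, 0.4, -1.5]
grip_width: 0.0144
grip_force: 5.0
```

jog_arm --rows '[{"gripper":0.005,"slide":[0,0,0],"spin":0},{"gripper":0.005,"slide":[0,0,0],"spin":0},{"gripper":0.005,"slide":[0,0,-0.002],"spin":0}]' --squeeze 45

```text
time_s: 10.65
ee_pos: [0.5138, -0.084, 0.3152]
eef_rot: [-3.141, -0.0, 1.437]
force: [0.8, -0.1, -1.0]
grip_width: 0.0134
grip_force: 45.0
```

```bash
python3 look.py L2 ruler
```

```text
top ruler 0.63 1447
  x -0.431 y 0.01 z10/50/90 [0.085 0.092 0.095]
  x -0.396 y 0.005 z10/50/90 [0.023 0.111 0.115]
  x -0.361 y 0.022 z10/50/90 [0.019 0.023 0.099]
  x -0.325 y 0.064 z10/50/90 [0.019 0.025 0.099]
  x -0.255 y -0.027 z10/50/90 [0.101 0.41  0.433]
  x -0.219 y -0.101 z10/50/90 [0.093 0.1   0.1  ]
  x -0.184 y -0.07 z10/50/90 [0.019 0.024 0.097]
top ruler 0.58 118
  x -0.353 y 0.011 z10/50/90 [0.022 0.133 0.148]
  x -0.233 y 0.002 z10/50/90 [0.098 0.102 0.109]
  x -0.185 y -0.009 z10/50/90 [0.062 0.066 0.08 ]
scene ruler 0.8 424
  x -0.344 y -0.011 z10/50/90 [0.02  0.128 0.133]
  x -0.325 y -0.013 z10/50/90 [0.113 0.122 0.128]
  x -0.305 y 0.001 z10/50/90 [0.022 0.113 0.13 ]
  x -0.286 y -0.001 z10/50/90 [0.095 0.108 0.124]
  x -0.267 y -0.001 z10/50/90 [0.092 0.1   0.114]
  x -0.247 y -0.001 z10/50/90 [0.085 0.093 0.108]
  x -0.228 y -0.002 z10/50/90 [0.079 0.086 0.099]
  x -0.209 y -0.001 z10/50/90 [0.075 0.082 0.093]
grasp unit [-0.298   0.0047] 0.1355 [ 0.4 -1.  -0.3] 0.013662280148177889 10.85
```

jog_arm --rows '[{"gripper":0.005,"slide":[-0.005,0,-0.003],"spin":0},{"gripper":0.005,"slide":[-0.013,0,-0.006],"spin":0},{"gripper":0.005,"slide":[-0.023,0,-0.01],"spin":0},{"gripper":0.005,"slide":[-0.033,0,-0.013],"spin":0},{"gripper":0.005,"slide":[-0.042,0,-0.016],"spin":0},{"gripper":0.005,"slide":[-0.05,0,-0.019],"spin":0},{"gripper":0.005,"slide":[-0.055,0,-0.021],"spin":0}]'

```text
time_s: 11.55
ee_pos: [0.5064, -0.1394, 0.337]
eef_rot: [3.141, 0.0, 1.436]
force: [0.8, -0.4, -1.6]
grip_width: 0.0135
grip_force: 45.0
```

```bash
python3 look.py L3 ruler; python3 -c "
import cv2
a=cv2.imread('pics/L3_scene.png');cv2.imwrite('pics/L3c.png',cv2.resize(a[110:310,140:400],None,fx=3,fy=3))"
```

```text
top ruler 0.88 334
  x -0.397 y 0.027 z10/50/90 [0.156 0.156 0.157]
  x -0.307 y 0.001 z10/50/90 [0.107 0.124 0.129]
  x -0.277 y -0.0 z10/50/90 [0.108 0.121 0.367]
  x -0.248 y 0.001 z10/50/90 [0.084 0.091 0.105]
  x -0.218 y 0.005 z10/50/90 [0.073 0.081 0.095]
  x -0.188 y 0.002 z10/50/90 [0.061 0.069 0.083]
scene ruler 0.93 603
  x -0.398 y -0.009 z10/50/90 [0.141 0.147 0.152]
  x -0.371 y -0.009 z10/50/90 [0.136 0.144 0.153]
  x -0.345 y 0.0 z10/50/90 [0.124 0.132 0.145]
  x -0.319 y 0.002 z10/50/90 [0.114 0.122 0.135]
  x -0.293 y 0.001 z10/50/90 [0.103 0.112 0.125]
  x -0.267 y 0.0 z10/50/90 [0.093 0.1   0.115]
  x -0.241 y -0.003 z10/50/90 [0.084 0.091 0.104]
  x -0.215 y -0.002 z10/50/90 [0.074 0.082 0.095]
scene ruler 0.48 7114
  x -0.216 y 0.001 z10/50/90 [0.    0.027 0.088]
  x -0.163 y -0.017 z10/50/90 [0.124 0.13  0.133]
  x -0.11 y -0.016 z10/50/90 [0.125 0.13  0.133]
  x -0.057 y -0.014 z10/50/90 [0.125 0.13  0.133]
  x -0.004 y -0.1 z10/50/90 [0.065 0.13  0.134]
  x 0.049 y -0.114 z10/50/90 [0.033 0.129 0.133]
  x 0.102 y -0.11 z10/50/90 [0.036 0.128 0.132]
  x 0.155 y -0.019 z10/50/90 [0.04  0.128 0.132]
grasp unit [-0.3529  0.0062] 0.1566 [ 0.2 -0.8 -1.7] 0.01356927775299478 11.75
```

View pics/L3c.png

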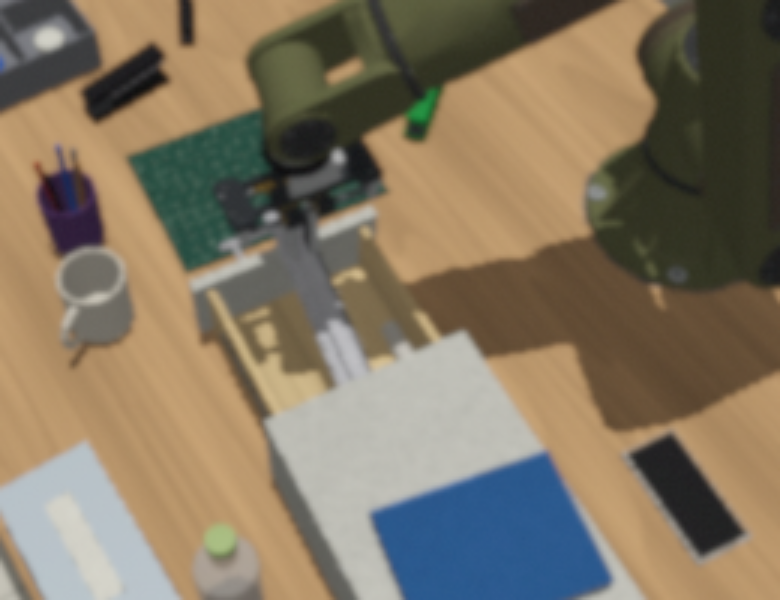

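The ruler is held at about 20° in the drawer at crop (330,310), with its front over the drawer front at (290,235) and nothing touching. I'll keep drawing it out along the slant.

jog_arm --rows '[{"gripper":0.005,"slide":[-0.006,0,-0.002],"spin":0},{"gripper":0.005,"slide":[-0.018,0,-0.006],"spin":0},{"gripper":0.005,"slide":[-0.032,0,-0.011],"spin":0},{"gripper":0.005,"slide":[-0.046,0,-0.016],"spin":0},{"gripper":0.005,"slide":[-0.06,0,-0.021],"spin":0},{"gripper":0.005,"slide":[-0.071,0,-0.025],"spin":0},{"gripper":0.005,"slide":[-0.08,0,-0.028],"spin":0},{"gripper":0.005,"slide":[-0.085,0,-0.03],"spin":0}]'

```text
time_s: 12.55
ee_pos: [0.495, -0.2236, 0.3669]
eef_rot: [3.142, 0.0, 1.436]
force: [0.3, 0.0, -0.6]
grip_width: 0.0133
grip_force: 45.0
```

```bash
python3 look.py L4 ruler
```

```text
top ruler 0.72 701
  x -0.399 y 0.0 z10/50/90 [0.143 0.155 0.352]
  x -0.374 y 0.044 z10/50/90 [0.131 0.461 0.5  ]
  x -0.35 y 0.008 z10/50/90 [0.122 0.129 0.144]
  x -0.325 y 0.009 z10/50/90 [0.111 0.118 0.133]
  x -0.3 y 0.01 z10/50/90 [0.101 0.107 0.123]
  x -0.275 y 0.008 z10/50/90 [0.092 0.099 0.112]
  x -0.25 y 0.006 z10/50/90 [0.082 0.091 0.105]
  x -0.226 y 0.005 z10/50/90 [0.074 0.081 0.095]
scene ruler 0.68 796
  x -0.471 y -0.007 z10/50/90 [0.172 0.174 0.179]
  x -0.437 y 0.002 z10/50/90 [0.155 0.162 0.176]
  x -0.403 y 0.004 z10/50/90 [0.143 0.152 0.165]
  x -0.369 y 0.002 z10/50/90 [0.128 0.138 0.153]
  x -0.335 y -0.0 z10/50/90 [0.114 0.125 0.139]
  x -0.301 y 0.0 z10/50/90 [0.102 0.11  0.124]
  x -0.267 y 0.001 z10/50/90 [0.089 0.098 0.111]
  x -0.233 y -0.001 z10/50/90 [0.079 0.087 0.1  ]
grasp unit [-0.4377  0.0085] 0.1865 [ 0.5 -0.  -1.3] 0.013246058021147377 12.75
```

jog_arm --rows '[{"gripper":0.005,"slide":[0,0,-0.01],"spin":0},{"gripper":0.005,"slide":[0,0,-0.03],"spin":0},{"gripper":0.005,"slide":[0,0,-0.055],"spin":0},{"gripper":0.005,"slide":[0,0,-0.08],"spin":0},{"gripper":0.005,"slide":[0,0,-0.1],"spin":0},{"gripper":0.005,"slide":[-0.01,0,-0.115],"spin":0},{"gripper":0.005,"slide":[-0.03,0,-0.12],"spin":0},{"gripper":0.005,"slide":[-0.055,0,-0.12],"spin":0}]'

```text
time_s: 13.55
ee_pos: [0.4878, -0.2768, 0.4886]
eef_rot: [3.139, 0.001, 1.439]
force: [-0.2, -0.0, -1.9]
grip_width: 0.0132
grip_force: 45.0
```

```bash
python3 look.py L5 ruler|grep -v "^ "; python3 -c "
from h import *
to(np.array([.355,-.359]),.305,-.112)
w=np.load('top1.npy')
for t in('mat','pen_cup','mug','stapler'):
  print(t,[(np.round(r['point'],3).tolist(),r['confidence']) for r in finder.find_in(t,'top')[:2]])"
```

```text
top ruler 0.85 915
scene ruler 0.71 1038
grasp unit [-0.4927  0.01  ] 0.3069 [-0.5  0.3 -1. ] 0.013183336952385511 13.75
slide [-0.099  -0.1207  0.0019] spin 1.5484 t 13.75
mat [([0.382, -0.422, 0.005], 0.76), ([0.734, -0.28, 0.037], 0.52)]
pen_cup [([0.695, -0.414, 0.068], 0.85)]
mug [([0.731, -0.279, 0.036], 0.57)]
stapler [([0.174, -0.343, 0.05], 0.96), ([0.517, -0.583, 0.052], 0.85)]
```

jog_arm --rows '[{"gripper":0.005,"slide":[-0.012,-0.015,0],"spin":0.03},{"gripper":0.005,"slide":[-0.032,-0.039,0],"spin":0.1},{"gripper":0.005,"slide":[-0.055,-0.067,0],"spin":0.2},{"gripper":0.005,"slide":[-0.077,-0.094,0],"spin":0.32},{"gripper":0.005,"slide":[-0.092,-0.112,0],"spin":0.44},{"gripper":0.005,"slide":[-0.099,-0.12,0],"spin":0.56},{"gripper":0.005,"slide":[-0.099,-0.12,0],"spin":0.68},{"gripper":0.005,"slide":[-0.099,-0.12,0],"spin":0.8}]'

```text
time_s: 14.75
ee_pos: [0.3556, -0.3591, 0.4869]
eef_rot: [3.141, -0.0, 0.632]
force: [0.1, 0.2, -1.7]
grip_width: 0.0136
grip_force: 45.0
```

jog_arm --rows '[{"gripper":0.005,"slide":[0,0,0],"spin":0.12},{"gripper":0.005,"slide":[0,0,0],"spin":0.24},{"gripper":0.005,"slide":[0,0,0],"spin":0.36},{"gripper":0.005,"slide":[0,0,0],"spin":0.48},{"gripper":0.005,"slide":[0,0,0],"spin":0.59},{"gripper":0.005,"slide":[0,0,0],"spin":0.68},{"gripper":0.005,"slide":[0,0,0],"spin":0.73},{"gripper":0.005,"slide":[0,0,0],"spin":0.75}]'

```text
time_s: 15.55
ee_pos: [0.3559, -0.3589, 0.4868]
eef_rot: [-3.142, -0.0, -0.114]
force: [-0.8, -0.1, -2.0]
grip_width: 0.0136
grip_force: 45.0
```

```bash
python3 - <<'E'
from h import *
to(np.array([.355,-.359]),.16,-.112)
o=telemetry.get_obs();a=o["eef_rot"][2];X=np.array([np.cos(a),np.sin(a)]);Y=np.array([-X[1],X[0]]);print(o["qpos"].round(2))
for n in("top","scene"):
    p,d=cams.camera(n);w=pts(n,d);cv2.imwrite(f"pics/M_{n}.png",p[:,:,::-1])
    q=w.reshape(-1,3);q=q[~np.isnan(q[:,0])];u=q[:,:2]-o["ee_pos"][:2]
    x=u@X;y=u@Y
    for xx in np.arange(-.08,.26,.02):
        s=(abs(x-xx)<.01)&(abs(y)<.02)&(q[:,2]>.03)&(q[:,2]<.4)
        if s.sum()>4: print(n,xx.round(3),s.sum(),"y",np.median(y[s]).round(4),"z",np.percentile(q[s,2],[10,50,90]).round(3))
E
```

```text
slide [-0.0009  0.0002  0.1468] spin -0.0019 t 15.55
[-0.86  0.15  1.52  0.    1.48  0.82]
top -0.06 15 y -0.0173 z [0.302 0.306 0.308]
top -0.04 60 y -0.0062 z [0.296 0.305 0.315]
top 0.04 20 y 0.0127 z [0.26  0.265 0.268]
top 0.06 67 y 0.0073 z [0.255 0.261 0.273]
top 0.08 101 y 0.0029 z [0.247 0.253 0.268]
top 0.1 101 y 0.0027 z [0.24  0.246 0.259]
top 0.12 99 y 0.0033 z [0.232 0.238 0.252]
top 0.14 96 y 0.002 z [0.223 0.229 0.243]
top 0.16 93 y 0.0033 z [0.215 0.223 0.235]
top 0.18 90 y 0.0033 z [0.208 0.214 0.227]
top 0.2 90 y 0.0022 z [0.199 0.207 0.22 ]
top 0.22 40 y 0.003 z [0.195 0.203 0.213]
scene -0.06 12 y 0.0126 z [0.299 0.304 0.31 ]
scene -0.04 32 y 0.0108 z [0.297 0.301 0.307]
scene -0.02 38 y 0.0083 z [0.286 0.294 0.305]
scene 0.0 75 y 0.0082 z [0.283 0.309 0.338]
scene 0.02 81 y 0.0078 z [0.272 0.288 0.335]
scene 0.04 63 y 0.0066 z [0.263 0.278 0.394]
scene 0.06 53 y 0.006 z [0.255 0.265 0.276]
scene 0.08 54 y 0.0065 z [0.249 0.259 0.268]
scene 0.1 52 y 0.0062 z [0.24  0.249 0.259]
scene 0.12 52 y 0.0056 z [0.232 0.242 0.251]
scene 0.14 55 y 0.0069 z [0.223 0.234 0.243]
scene 0.16 53 y 0.0044 z [0.217 0.222 0.235]
scene 0.18 51 y 0.0059 z [0.208 0.217 0.229]
scene 0.2 52 y 0.0062 z [0.201 0.209 0.22 ]
scene 0.22 31 y 0.0049 z [0.196 0.206 0.213]
```

jog_arm --rows '[{"gripper":0.005,"slide":[0,0,0.015],"spin":0},{"gripper":0.005,"slide":[0,0,0.045],"spin":0},{"gripper":0.005,"slide":[0,0,0.08],"spin":0},{"gripper":0.005,"slide":[0,0,0.115],"spin":0},{"gripper":0.005,"slide":[0,0,0.145],"spin":0},{"gripper":0.005,"slide":[0,0,0.165],"spin":0},{"gripper":0.005,"slide":[0,0,0.178],"spin":0},{"gripper":0.005,"slide":[0,0,0.184],"spin":0}]'

```text
time_s: 16.45
ee_pos: [0.3558, -0.3592, 0.3019]
eef_rot: [-3.141, 0.001, -0.112]
force: [0.1, -1.0, -1.0]
grip_width: 0.0132
grip_force: 45.0
```

jog_arm --rows '[{"gripper":0.005,"slide":[0,0,0.001],"spin":0},{"gripper":0.005,"slide":[0,0,0.002],"spin":0},{"gripper":0.005,"slide":[0,0,0.002],"spin":0}]' --squeeze 6

```text
time_s: 16.75
ee_pos: [0.3558, -0.3594, 0.3015]
eef_rot: [3.141, -0.001, -0.113]
force: [-0.2, 0.1, -0.6]
grip_width: 0.0141
grip_force: 6.0
```

jog_arm --rows '[{"gripper":0.005,"slide":[-0.001,0,0.01],"spin":0},{"gripper":0.005,"slide":[-0.002,0,0.02],"spin":0},{"gripper":0.005,"slide":[-0.004,0,0.03],"spin":0},{"gripper":0.005,"slide":[-0.006,0,0.04],"spin":0},{"gripper":0.005,"slide":[-0.008,0,0.05],"spin":0},{"gripper":0.005,"slide":[-0.009,0,0.06],"spin":0},{"gripper":0.005,"slide":[-0.01,0,0.068],"spin":0},{"gripper":0.005,"slide":[-0.01,0,0.074],"spin":0}]'

```text
time_s: 17.55
ee_pos: [0.3457, -0.3581, 0.2258]
eef_rot: [-3.141, 0.0, -0.113]
force: [0.1, 0.1, -0.4]
grip_width: 0.014
grip_force: 6.0
```

jog_arm --rows '[{"gripper":0.005,"slide":[0,0,0.005],"spin":0},{"gripper":0.005,"slide":[0,0,0.009],"spin":0},{"gripper":0.005,"slide":[0,0,0.012],"spin":0},{"gripper":0.005,"slide":[0,0,0.013],"spin":0},{"gripper":0.005,"slide":[0,0,0.013],"spin":0}]'

```text
time_s: 18.05
ee_pos: [0.3458, -0.3582, 0.2136]
eef_rot: [3.142, -0.0, -0.113]
force: [-0.3, -0.7, -0.3]
grip_width: 0.014
grip_force: 6.0
```

jog_arm --rows '[{"gripper":0.034,"slide":[0,0,0],"spin":0},{"gripper":0.034,"slide":[0,0,0],"spin":0},{"gripper":0.034,"slide":[0,0,0],"spin":0},{"gripper":0.034,"slide":[0,0,-0.02],"spin":0},{"gripper":0.034,"slide":[0,0,-0.06],"spin":0},{"gripper":0.034,"slide":[-0.04,0,-0.1],"spin":0}]'

```text
time_s: 18.65
ee_pos: [0.3119, -0.3543, 0.3105]
eef_rot: [3.141, -0.001, -0.111]
force: [0.4, 0.1, 1.2]
grip_width: 0.0342
grip_force: 0.0
```

```bash
python3 - <<'E'
from h import *
for n in("top","scene"):
    p,d=cams.camera(n);w=pts(n,d);cv2.imwrite(f"pics/N_{n}.png",cv2.resize(p[60:280,130:470,::-1],None,fx=2.2,fy=2.2))
    q=w.reshape(-1,3);q=q[~np.isnan(q[:,0])]
    s=(q[:,2]>.016)&(q[:,2]<.026)&(q[:,0]>.2)&(q[:,0]<.62)&(abs(q[:,1]+.37)<.05)
    x,y=q[s,0],q[s,1];print(n,s.sum(),np.percentile(x,[0,2,98,100]),np.polyfit(x-.4,y,1))
    print([(np.round(r['point'],3).tolist(),r['confidence']) for r in finder.find_in('ruler',n)[:2]])
o=telemetry.get_obs();print(o["ee_pos"],o["eef_rot"])
E
```

```text
top 290 [0.35439156 0.36087966 0.57608213 0.58060496] [-0.11931578 -0.36552136]
[([0.468, -0.37, 0.009], 0.65)]
scene 227 [0.28853144 0.29177802 0.57473996 0.58293995] [-0.1122686  -0.36370702]
[([0.444, -0.363, 0.008], 0.97), ([0.775, 0.147, 0.122], 0.2)]
[ 0.31040142 -0.35419907  0.3095858 ] [ 3.14031867e+00 -1.26993755e-03 -1.14081486e-01]
```

View pics/N_scene.png

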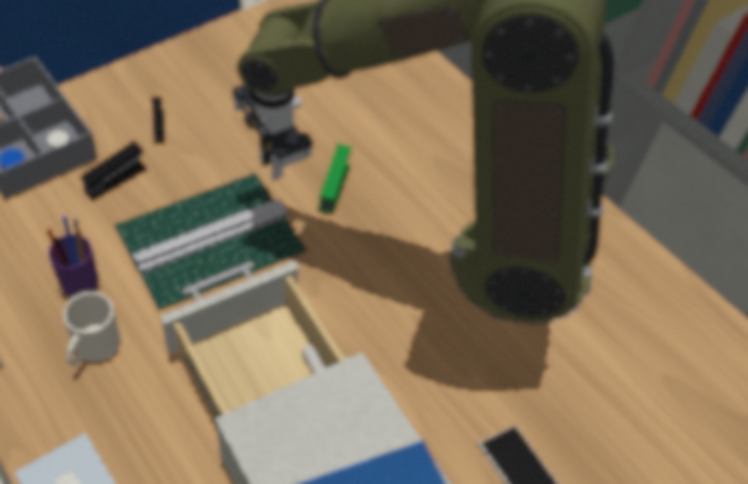

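The ruler lies flat on the mat along its middle, from about crop (140,262) to (285,210). The hand is clear, and the drawer is still open. I'll regrip at the centre.

```bash
python3 -c "
from h import *
to(np.array([.435,-.3687]),.029,-.115)"
```

```text
slide [0.1254 0.0002 0.1006] spin 0.0009 t 18.85
```

jog_arm --rows '[{"gripper":0.034,"slide":[0.04,0,0],"spin":0},{"gripper":0.034,"slide":[0.085,0,0.01],"spin":0},{"gripper":0.034,"slide":[0.115,0,0.03],"spin":0},{"gripper":0.034,"slide":[0.125,0,0.055],"spin":0},{"gripper":0.034,"slide":[0.125,0,0.078],"spin":0},{"gripper":0.034,"slide":[0.125,0,0.092],"spin":0},{"gripper":0.034,"slide":[0.125,0,0.099],"spin":0},{"gripper":0.034,"slide":[0.125,0,0.1],"spin":0}]'

```text
time_s: 19.65
ee_pos: [0.4348, -0.3683, 0.2081]
eef_rot: [-3.141, 0.001, -0.113]
force: [0.2, -0.4, 0.7]
grip_width: 0.0338
grip_force: 0.0
```

jog_arm --rows '[{"gripper":0.005,"slide":[0,0,0],"spin":0},{"gripper":0.005,"slide":[0,0,0],"spin":0},{"gripper":0.005,"slide":[0,0,0],"spin":0},{"gripper":0.005,"slide":[0,0,0],"spin":0},{"gripper":0.005,"slide":[0,0,0],"spin":0}]' --squeeze 40

```text
time_s: 20.15
ee_pos: [0.4349, -0.3685, 0.2098]
eef_rot: [3.141, -0.001, -0.113]
force: [-1.0, 0.5, 6.4]
grip_width: 0.0134
grip_force: 40.0
```

jog_arm --rows '[{"gripper":0.005,"slide":[0,0,-0.008],"spin":0},{"gripper":0.005,"slide":[0.001,0,-0.025],"spin":0},{"gripper":0.005,"slide":[0.002,0,-0.045],"spin":0},{"gripper":0.005,"slide":[0.003,0,-0.065],"spin":0},{"gripper":0.005,"slide":[0.004,0,-0.082],"spin":0},{"gripper":0.005,"slide":[0.004,0,-0.092],"spin":0},{"gripper":0.005,"slide":[0.004,0,-0.095],"spin":0},{"gripper":0.005,"slide":[0.004,0,-0.095],"spin":0}]'

```text
time_s: 20.95
ee_pos: [0.4387, -0.3687, 0.3039]
eef_rot: [-3.142, 0.0, -0.113]
force: [-0.5, 0.7, -1.0]
grip_width: 0.0136
grip_force: 40.0
```

```bash
python3 - <<'E'
from h import *
o=telemetry.get_obs();print(o["ee_pos"],o["force"],o["grip_width"],o["grip_force"])
a=o["eef_rot"][2];X=np.array([np.cos(a),np.sin(a)]);Y=np.array([-X[1],X[0]])
for n in("top","scene"):
    p,d=cams.camera(n);w=pts(n,d);cv2.imwrite(f"pics/F_{n}.png",cv2.resize(p[60:280,130:470,::-1],None,fx=2.2,fy=2.2))
    q=w.reshape(-1,3);q=q[~np.isnan(q[:,0])];u=q[:,:2]-o["ee_pos"][:2];x=u@X;y=u@Y
    print(n,[(round(xx,2),np.percentile(q[s,2],[10,50,90]).round(3).tolist()) for xx in np.arange(-.16,.17,.04) for s in[(abs(x-xx)<.01)&(abs(y)<.022)&(q[:,2]>.05)&(q[:,2]<.2)] if s.sum()>4])
    x=(q[:,:2]-C)@UX; y=(q[:,:2]-C)@UY
    s=(abs(q[:,2]-.112)<.004)&(x<-.3)&(x>-.42)&(abs(y)<.11); print("panel x",np.median(x[s]))
E
```

```text
[ 0.43872059 -0.36868074  0.30390894] [-0.50863965  0.68695144 -1.04278494] 0.013625435661060992 39.99957025051117
top [(np.float64(0.08), [0.099, 0.103, 0.116]), (np.float64(0.12), [0.098, 0.103, 0.117])]
panel x -0.38827692473240377
scene [(np.float64(-0.12), [0.099, 0.105, 0.114]), (np.float64(-0.08), [0.099, 0.106, 0.115]), (np.float64(-0.04), [0.098, 0.101, 0.109]), (np.float64(0.0), [0.099, 0.114, 0.128]), (np.float64(0.04), [0.098, 0.105, 0.116]), (np.float64(0.08), [0.099, 0.104, 0.115]), (np.float64(0.12), [0.096, 0.103, 0.116])]
panel x -0.3861004611106725
```

View pics/F_scene.png

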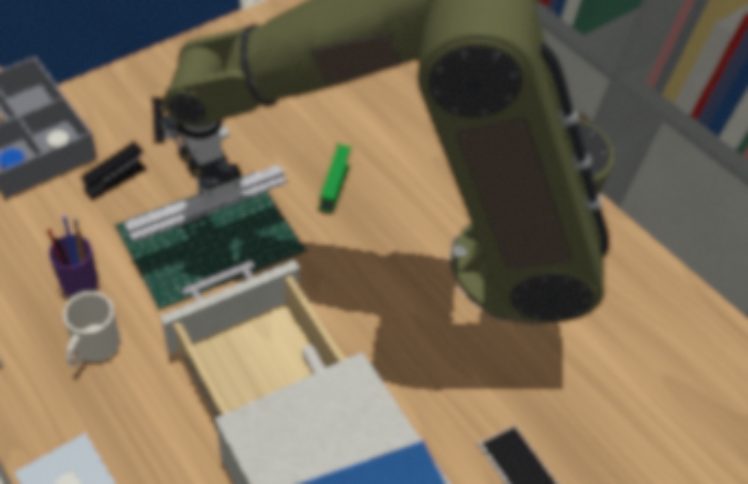

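The ruler hangs level at crop (205,203), about 95 mm above the middle of the mat. The drawer is still at its stop and everything else is undisturbed.

```bash
python3 -c "
from h import *
print(workorder.hand_in())"
```

```text
the job is handed in; nothing more can be done
None
```

The job is handed in: the drawer is open to its stop, and the gripper holds the ruler level about 95 mm above the middle of the mat; I briefly set the ruler down on the mat to regrip it at its centre.

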